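# Push the filter cassette under the spring clip

### The job

Load the flat filter cassette into its cradle: with one fingertip press the spring clip's long paddle fully down so that its jaw stands open, and while holding it down push the cassette along the bed with the other fingertip, beneath the jaw, until it is fully home against the end stop. Only then let go, so that the jaw closes on the cassette, and take the hand clear. Do not lift or tip the cassette, and leave the other things on the counter where they stand.

Things in the scene. Friction and masses are not known exactly. Their poses are not given: they have to be found in the camera images.
- cradle: Fixed flat black cradle, 215 x 143 mm, bed top 12 mm above the counter. Origin: on the counter, under the cassette's centre when home. +x: the way to push (away from the robot, within 26 degrees), +y left. Bed: x -155 to 60, y -48 to 95 mm. Two rails along x (tops 18 mm above the counter, inner faces y = -37, 37) guide the cassette. Clip on the +y side: hinge along x at y = 47, height 16.
- stop (a point): Middle of the inner face of the end stop, an aluminium bar across the far end of the cradle, at cradle x = 40 mm, y = 0, at the height of the bed (12 mm above the counter); the bar is 14 mm tall.
- cassette: Loose flat white plate with dark mesh window, 80 (x) x 70 (y) x 12 (z) mm, about 0.12 kg. Origin: centre of its underside; axes as the cradle's. Starts flat on the bed between the rails (2 mm play a side), centre at cradle x = -66 to -42 mm, in front of the closed jaw. Home: centre at x = 0, far edge against the end stop. Push on its near edge, 40 mm behind its centre.
- clip (a joint): Spring clip, a steel see-saw; hinge angle, rad. 0: closed, jaw 6 mm above the bed, blocking the 12 mm cassette. 0.46: paddle fully down (end of travel), jaw about 6 mm clear above the cassette. About 0.22: resting on a cassette. Springs back when let go; about 7 N mid-width on the paddle holds it fully down.
- paddle (a point): Middle of the top of the clip's paddle, a steel strip 110 mm long (cradle x -140 to -30 mm), 38 wide (y 49 to 84). At rest it slopes up away from the hinge, middle about 26 mm above the counter, outer edge 33. Fully down it is nearly level, top 15 to 17 mm above the counter, so level fingertips stand 3 to 5 mm above the bed, at the cassette's edge. A fingertip can slide along it while pressing.
- jaw (a point): Middle of the underside of the clip's jaw, a steel block on an arm reaching over the cassette's path: cradle x 8 to 24 mm, y 5 to 20, 18 mm above the counter when closed; the arm's top is at 38 mm closed, about 55 open.
- sugar_jar: Bystander: glass jar, 56 mm diameter, 65 mm tall, beside the cradle on its -y side. Origin at its underside.
- spoon: Bystander: steel spoon, 160 mm long, lying beyond the jar on the -y side. Origin at its underside.
- cup: Bystander: upturned paper cup, 74 mm diameter, 78 mm tall, beyond the end stop. Origin at its underside.
- tea_tin: Bystander: plain metal tin, 60 mm diameter, 62 mm tall, on the cradle's +y side, past the paddle. Origin at its underside.
- mug: Bystander: white mug, 80 mm diameter, 90 mm tall, far left. Origin at its underside.
- bottle: Bystander: clear bottle, 66 mm diameter, 170 mm tall, far right. Origin at its underside.
Mind the look-alikes: they are no part of the job. Of the things like the cassette, leave any that is brown or orange; of the rest the larger one is meant.

How it is judged (in metres and radians):
On the way, in this order (a step that is already met when the one before it is completed fails the run):
1. the paddle is held down and the jaw stands open while the cassette is still in front of it (value of joint clip above 0.28 rad and x of cassette in the frame of cradle below -0.034 m), for 0.05 s.
2. with the paddle still held down, the cassette is home (value of joint clip above 0.28 rad and x of cassette in the frame of cradle above -0.004 m), for 0.1 s.
At the end, for the whole second after the job is handed in: The cassette lies flat (within 0.05 rad, underside within 3 mm of the bed) and still, its centre within 4 mm of home against the end stop, and the clip, let go, rests closed on it (joint 0.17 to 0.27) (x of cassette in the frame of cradle above -0.004 m and value of joint clip between 0.17 and 0.27 rad and z of cassette in the frame of cradle below 0.015 m and angle between cassette's own z axis and vertical below 0.05 rad and linear speed of cassette below 0.02 m/s); the robot touches nothing.
It fails at once if the cassette was lifted or tipped out of the cradle (z of cassette in the frame of cradle above 0.02 m or angle between cassette's own z axis and vertical above 0.15 rad).
It fails at once if something else on the counter was knocked or moved by more than 30 mm (distance of any of sugar_jar, spoon, cup, tea_tin, mug, bottle from where it was at the start of the episode above 0.03 m).
It also fails if it takes over 38 s, if anything falls off the work surface, if the arm or the gripper's body presses on something with over 40 N, if the wrist force passes 120 N, or if a joint passes its speed limit or range.

### The arm

A 7-joint arm with a two-finger parallel gripper is mounted at the origin on the work surface. World frame = base frame: x ahead of the robot, y to its left, z up, the work surface at z = 0. Lengths are in m, angles in degrees, forces in N, time in s.
With the tool pointing down it reaches from about 0.4 to 0.85 m from the base axis. Payload 6.9 kg.
Tool frame: the origin (TCP) lies between the finger pads; the fingertips stand 11 mm ahead of it and the grasp point (between the pads) lies 8 mm behind it; y points along the fingers, z is the direction in which the jaws open and shut, and the axes are right-handed (so a half turn about y gives the same grasp; the last joint's range is limited). The gripper opens to 85 mm and grips with 20 to 120 N. Pads are 22 mm wide; open, the fingers measure 114 mm over their backs; the gripper's body (76 mm by 85 mm) begins 54 mm behind the grasp point. The pads swing forward as they close: fully open they stand 13 mm farther back than shut.
Start: joints at [-59.502, 29.078, -13.613, 85.955, 7.202, 65.827, -8.869], TCP at [0.259, 0.569, 0.242] pointing down, gripper open.
Joint ranges: [-176.47, 176.47], [-13.61, 117.27], [-81.72, 77.17], [0.22, 143.17], [-87.28, 267.28], [10, 112.55], [-165.47, 165.47]. Speed limits (degrees/s): [136.94, 136.94, 180, 180, 180, 180, 180].

### API

Orientations are given as [roll, pitch, yaw] about the fixed x, y, z axes, in that order (R = Rz(yaw) Ry(pitch) Rx(roll)).
In Python, from rig import env gives the robot as it stands.
- The arm moves only by the tool arm_command, never from a script. Its argument "steps" is a list of rows, each a list of 2 entries, a list of its own where there are three numbers: the shift along the tool's x, y, z in units of 60 mm (1.0 is 60 mm), then the turn about the tool's y in units of 10 degrees (1.0 is 10 degrees). In form: [[[dx, dy, dz], roll], ...]. A call has exactly 10 rows; each row shifts and turns the commanded pose from where the row before left it, along the tool's axes as they then stand; what a row does not reach is not made up. A row lasts 1/8 s, in which the tool goes at most 62.5 mm and 10.7 degrees, less where a joint would pass 70% of its speed; a pose out of reach is approached as far as the arm can. A call is refused whole if a number of a shift passes 1 or a number of a turn 1, either way. A call with a gripper value outside its range is refused whole. "gripper" is the finger opening in mm, from 0 to 85.4, set as the call begins (left out, the last holds). The fingers move at their own pace and stop on an object; "squeeze" is the grip in N (left out, the last holds). Time passes only in rows, so rows that do not move let the fingers close, or fill a call up. It gives the time, the measured TCP pose, the force and the opening at its end, in the units of the state.
- env.sense(): the state, without advancing time (a new reading comes with each control period).
- env.camera(name): name is "side" or "top" or "wrist"; returns the picture (384x512x3 uint8, red, green, blue); there is no depth.
- env.camera_info(name): a dict with "intrinsics" (3x3 intrinsics, pixels), "R" (3x3) and "t" (3): a world point X has camera coordinates R X + t. Camera axes: x right, y down, z forward; pixel columns grow to the right and rows downward; lengths in m; the calibration is good to about 2 mm. A picture is of the moment at which its call begins: read the wrist's pose just before it. camera_info takes no time and is no camera call; for the wrist camera it gives the pose at the moment of the call.
- env.finish_job(): hands the job in, once; it reports no verdict.
The state is a dict: "t": time; "q": joint angles; "joint_vel": joint speeds; "joint_efforts": joint torques, N m; "ee_pos": TCP position; "tcp_rot": TCP orientation; "contact_force": force on the tool from outside, world axes, zero at the start; "wrist_torque": the same for the moment, N m; "gripper_width": opening from 0.0 (shut) to 1.0 (fully open).
Only numpy, scipy, OpenCV 4.12 (cv2) and the standard library are available. Lean on these libraries where they do the work, as an engineer would, in place of code of your own. Each camera call takes 0.05 s, during which the arm holds its last target.

## Working session

There is one attempt and no reset: what is moved stays moved. The work goes in short steps, Python scripts to look and compute and a tool call to move; the robot and the scene stay as the last step left them, time stands still between calls to the robot, and variables do not carry over. Pictures are saved under pics/ and viewed, and the job is handed in when it is done.

Besides the shell and the picture viewer there is one more tool, called after "Call:" as name([rows], argument=value, ...), one row to a line, values as JSON. arm_command: Moves the arm, as the interface text tells. Its arguments: {"type":"object","properties":{"steps":{"type":"array"},"gripper":{"type":"number"},"squeeze":{"type":"number"}},"required":["steps"]}

```bash
ls; mkdir -p pics; python3 - <<'E'
from rig import env
import cv2,numpy as np
np.set_printoptions(precision=4,suppress=True)
print(env.sense())
for n in ["side","top","wrist"]:
    i=env.camera_info(n); print(n,i)
for n in ["side","top"]:
    im=env.camera(n); cv2.imwrite(f"pics/{n}0.png",im[:,:,::-1])
E
```

```text
pics
{'t': 0.0, 'q': array([-59.5005,  29.1241, -13.6092,  86.0088,   7.2026,  65.8274,
        -8.8687]), 'joint_vel': array([-0.1049, -0.0257,  0.0075,  0.0088,  0.0544,  0.0308, -0.0268]), 'joint_efforts': array([  0.0006, -62.0601,  -2.1874, -24.9645,   0.0124,   0.012 ,
        -0.    ]), 'ee_pos': array([0.2586, 0.5685, 0.2414]), 'tcp_rot': array([-90.1013,  -0.0026, -24.4528]), 'contact_force': array([-0.3505,  0.6946, -0.0029]), 'wrist_torque': array([-0.0452,  0.0096, -0.0185]), 'gripper_width': 1.000620828588506}
side {'intrinsics': array([[422.2474,   0.    , 257.5688],
       [  0.    , 422.2474, 185.4354],
       [  0.    ,   0.    ,   1.    ]]), 'R': array([[ 0.6998, -0.7142,  0.0139],
       [-0.5166, -0.5194, -0.6807],
       [ 0.4934,  0.4692, -0.7324]]), 't': array([-0.4081,  0.3401,  1.1565])}
top {'intrinsics': array([[383.5474,   0.    , 256.1165],
       [  0.    , 383.5474, 191.6523],
       [  0.    ,   0.    ,   1.    ]]), 'R': array([[-0.0162, -0.9997,  0.0196],
       [-0.9915,  0.0135, -0.1296],
       [ 0.1293, -0.0215, -0.9914]]), 't': array([-0.006 ,  0.5796,  1.0777])}
wrist {'intrinsics': array([[342.8239,   0.    , 260.9952],
       [  0.    , 342.8239, 191.0068],
       [  0.    ,   0.    ,   1.    ]]), 'R': array([[ 0.4141,  0.9102, -0.0024],
       [ 0.8769, -0.3983,  0.2692],
       [ 0.2441, -0.1136, -0.9631]]), 't': array([-0.6235, -0.0345,  0.3788])}
```

View pics/top0.png

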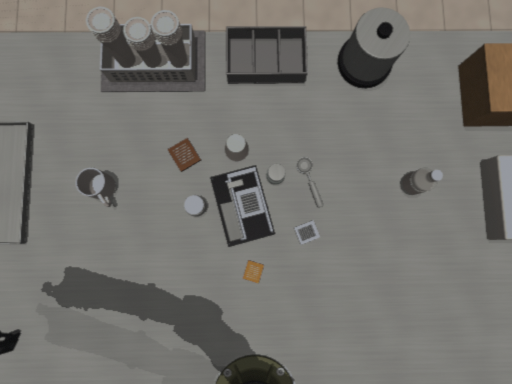

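View pics/side0.png

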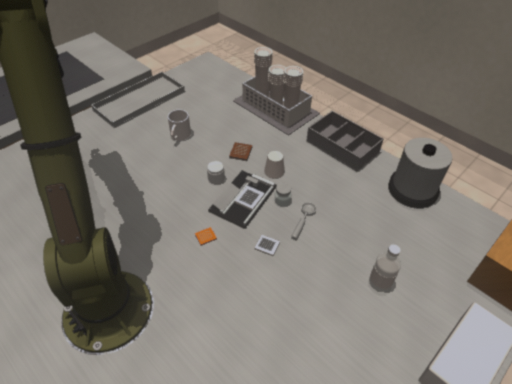

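```bash
python3 - <<'E'
import cv2
a=cv2.imread("pics/top0.png")[110:290,170:370]
cv2.imwrite("pics/top0c.png",cv2.resize(a,None,fx=4,fy=4,interpolation=cv2.INTER_CUBIC)[:600*2,:800])
b=cv2.resize(a[:150],None,fx=4,fy=4,interpolation=cv2.INTER_CUBIC);cv2.imwrite("pics/top0c.png",b);print(b.shape)
E
```

```text
(600, 800, 3)
```

View pics/top0c.png

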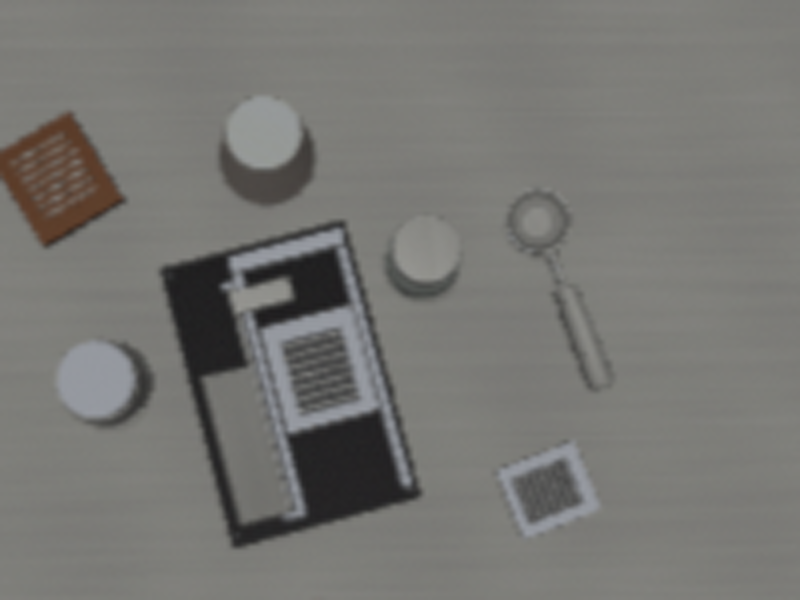

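The top view shows the cradle with bed corners at crop (163,270), (343,222), (418,494) and (235,545). The white cassette is on the bed at crop ~(322,370). The small white, brown and orange plates are the look-alikes.

```bash
cat > h.py <<'E'
from rig import env
import cv2,numpy as np
from scipy.optimize import least_squares
np.set_printoptions(precision=4,suppress=True)
def proj(n,X,i=None):
    i=i or env.camera_info(n);c=np.atleast_2d(X)@np.array(i["R"]).T+i["t"];p=c@np.array(i["intrinsics"]).T
    return p[:,:2]/p[:,2:]
def back(n,uv,z,i=None):
    i=i or env.camera_info(n);R=np.array(i["R"]);t=np.array(i["t"])
    uv=np.atleast_2d(uv);d=np.c_[uv,np.ones(len(uv))]@np.linalg.inv(np.array(i["intrinsics"])).T@R
    C=-R.T@t; return C+d*((z-C[2])/d[:,2])[:,None]
def c2w(P,p):
    x,y,a=p;P=np.atleast_2d(np.array(P,float));c,s=np.cos(a),np.sin(a)
    return np.c_[x+c*P[:,0]-s*P[:,1],y+s*P[:,0]+c*P[:,1],P[:,2]]
def w2c(W,p):
    x,y,a=p;W=np.atleast_2d(np.array(W,float));c,s=np.cos(a),np.sin(a);d=W[:,:2]-[x,y]
    return np.c_[c*d[:,0]+s*d[:,1],-s*d[:,0]+c*d[:,1],W[:,2]]
E
python3 - <<'E'
from h import *
B=np.array([[60,95,12],[60,-48,12],[-155,-48,12],[-155,95,12]])/1000
f=lambda v:np.array(v)/4+[170-.375,110-.375]
uv=f([[163,270],[343,222],[418,494],[235,545]])
r=least_squares(lambda p:(proj("top",c2w(B,p))-uv).ravel(),[0.5,0,0.2])
p=r.x;print(p,np.degrees(p[2]),r.fun);np.save("p.npy",p)
q=f([[262,327],[348,306],[382,408],[294,432]])
c=w2c(back("top",q,.024),p);print(c,c.mean(0))
print("tin",w2c(back("top",f([[97,380]]),.062),p),"side corners",proj("side",c2w(B,p)))
a=cv2.imread("pics/side0.png")[150:240,190:310];cv2.imwrite("pics/side0c.png",cv2.resize(a,None,fx=6,fy=6,interpolation=cv2.INTER_CUBIC))
E
```

```text
[0.5957 0.0161 0.2509] 14.373652333620711 [-0.837  -0.6243  0.3762 -0.8641  0.9325  0.577  -0.4646  0.8183]
[[-0.0048  0.0329  0.024 ]
 [-0.0063 -0.0323  0.024 ]
 [-0.0855 -0.0364  0.024 ]
 [-0.0856  0.0302  0.024 ]] [-0.0456 -0.0014  0.024 ]
tin [[-0.0161  0.1549  0.062 ]] side corners [[242.318  169.3942]
 [277.4033 184.2868]
 [245.407  226.7763]
 [208.1868 209.0604]]
```

View pics/side0c.png

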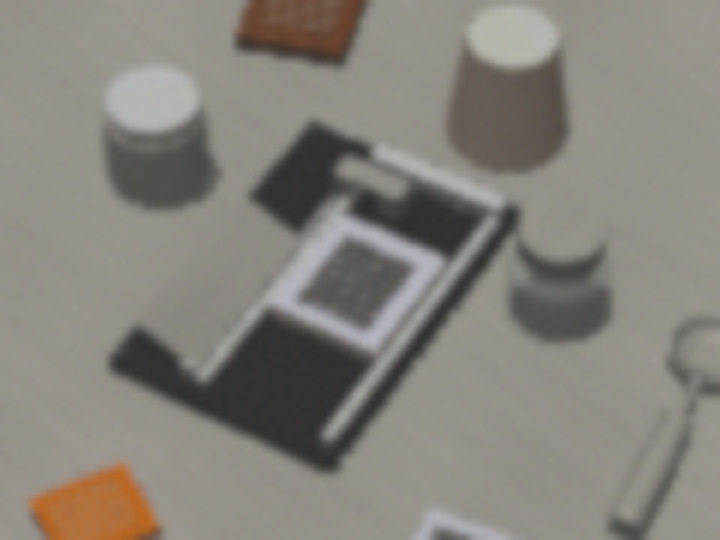

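Call:
arm_command([
  [[0.47, 0, -0.45], 0],
  [[0.47, 0, -0.45], 0],
  [[0.47, 0, -0.45], 0],
  [[0.47, 0, -0.45], 0],
  [[0.47, 0, -0.45], 0],
  [[0.47, 0, -0.45], 0],
  [[0.47, 0, -0.45], 0],
  [[0.47, 0, -0.45], 0],
  [[0.47, 0, -0.45], 0],
  [[0.47, 0, -0.45], 0],
], gripper=52)

```text
t: 1.35
ee_pos: [0.4038, 0.2051, 0.2421]
tcp_rot: [-90.0, 0.0, -24.5]
contact_force: [0.5, 0.2, -0.8]
gripper_width: 0.61
```

Call:
arm_command([
  [[0.47, 0, -0.45], 0],
  [[0.47, 0, -0.45], 0],
  [[0.47, 0, -0.45], 0],
  [[0.47, 0, -0.45], 0],
  [[0.47, 0, -0.45], 0],
  [[0, 0, 0], -0.78],
  [[0, 0, 0], -0.78],
  [[0, 0, 0], -0.78],
  [[0, 0, 0], -0.78],
  [[0, 0, 0], -0.78],
])

```text
t: 2.6
ee_pos: [0.4759, 0.0251, 0.242]
tcp_rot: [-90.0, 0.0, 14.8]
contact_force: [0.4, 0.3, -0.2]
gripper_width: 0.611
```

```bash
python3 - <<'E'
from h import *
p=np.load("p.npy");s=env.sense();i=env.camera_info("wrist")
im=env.camera("wrist");cv2.imwrite("pics/w1.png",im[:,:,::-1]);np.save("w1i.npy",i,allow_pickle=True)
print(s["t"],s["ee_pos"],s["tcp_rot"],w2c(s["ee_pos"],p),s["contact_force"],s["gripper_width"])
B=np.array([[60,95,12],[60,-48,12],[-155,-48,12],[-155,95,12]])/1000
print(proj("wrist",c2w(B,p),i))
E
```

```text
2.6 [0.4759 0.0251 0.242 ] [-89.9925   0.0436  14.8027] [[-0.1139  0.0384  0.242 ]] [ 0.3868  0.3433 -0.2124] 0.6110978094497354
[[306.9991 304.944 ]
 [188.3021 304.1378]
 [178.025  122.6362]
 [315.9596 123.6628]]
```

View pics/w1.png

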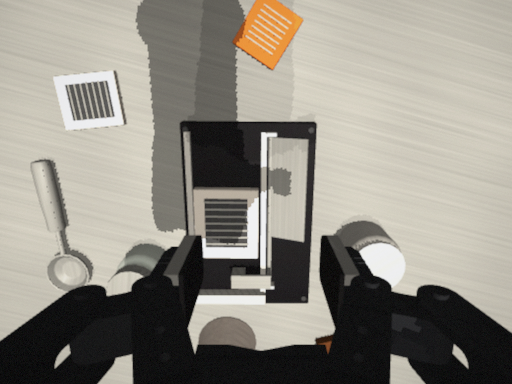

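```bash
python3 - <<'E'
import cv2
a=cv2.imread("pics/w1.png")[112:312,170:330]
cv2.imwrite("pics/w1c.png",cv2.resize(a[:150],None,fx=4,fy=4,interpolation=cv2.INTER_CUBIC))
cv2.imwrite("pics/w1d.png",cv2.resize(a[60:],None,fx=4,fy=4,interpolation=cv2.INTER_CUBIC))
E
```

```text
(no output)
```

View pics/w1c.png

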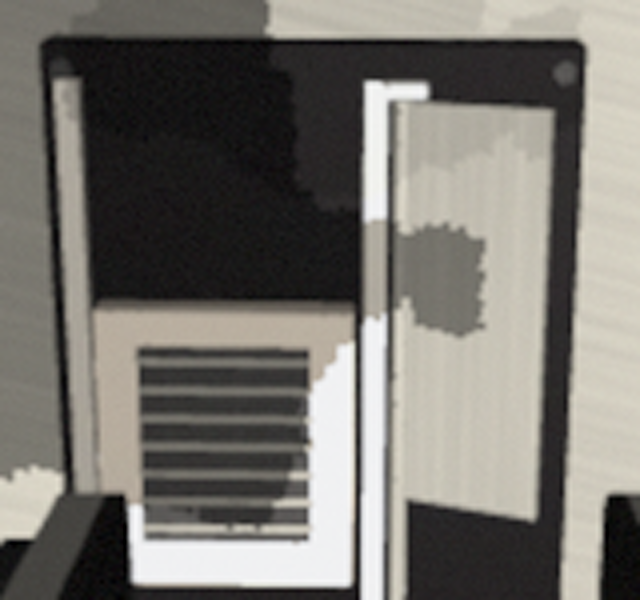

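View pics/w1d.png

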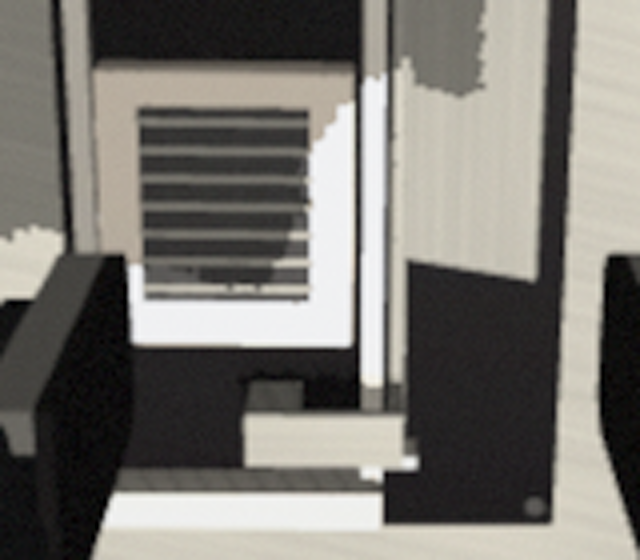

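```bash
python3 - <<'E'
from h import *
i=np.load("w1i.npy",allow_pickle=True).item();p0=np.load("p.npy")
B=np.array([[60,95,12],[-155,-48,12],[-155,95,12]])/1000
g=lambda v:np.array(v)/4+[170-.375,112-.375]
uv=g([[552,762],[42,40],[584,42]])
r=least_squares(lambda p:(proj("wrist",c2w(B,p),i)-uv).ravel(),p0);print(r.x,np.degrees(r.x[2]),r.fun)
T=np.array([[60,95,12],[60,-48,12],[-155,-48,12],[-155,95,12]])/1000
f=lambda v:np.array(v)/4+[170-.375,110-.375]
ut=f([[163,270],[343,222],[418,494],[235,545]])
S=np.array([[312,122],[517,207],[330,468],[112,362]])/6+[190-.42,150-.42]
r2=least_squares(lambda p:np.r_[(proj("wrist",c2w(B,p),i)-uv).ravel(),(proj("top",c2w(T,p))-ut).ravel()*.8,(proj("side",c2w(T,p))-S).ravel()*.8],p0)
print(r2.x,np.degrees(r2.x[2]),r2.fun)
p=r2.x;np.save("p2.npy",p)
print("cam",w2c([-np.array(i["R"]).T@i["t"]],p))
for pp in (r.x,p):
  print("cass",w2c(back("wrist",g([[96,308],[354,306],[350,585],[134,586]]),.024,i),pp))
  print("rail18",w2c(back("wrist",g([[82,90],[364,85]]),.018,i),pp))
  s=env.sense();print(w2c(s["ee_pos"],pp))
E
```

```text
[0.5938 0.0168 0.2534] 14.520569200188982 [ 0.4801  1.4161 -1.5144 -0.5292  1.1008 -0.3608]
[0.5939 0.0168 0.2537] 14.536232546230078 [ 0.4611  1.4739 -1.5833 -0.4129  1.0214 -0.2829 -0.8649  0.0605  0.0875
 -0.24    0.6908  0.8908 -0.4057  1.197   0.1403 -0.2628  0.918   0.2699
  0.3384 -0.4545 -0.4304 -0.4415]
cam [[-0.1809  0.0375  0.3733]]
cass [[-0.0859 -0.0335  0.024 ]
 [-0.0868  0.0346  0.024 ]
 [-0.006   0.0337  0.024 ]
 [-0.0054 -0.0267  0.024 ]]
rail18 [[-0.1423 -0.0355  0.018 ]
 [-0.1439  0.037   0.018 ]]
[[-0.1121  0.0376  0.242 ]]
cass [[-0.086  -0.0334  0.024 ]
 [-0.0869  0.0347  0.024 ]
 [-0.0061  0.0337  0.024 ]
 [-0.0055 -0.0267  0.024 ]]
rail18 [[-0.1424 -0.0354  0.018 ]
 [-0.144   0.037   0.018 ]]
[[-0.1122  0.0377  0.242 ]]
```

Call:
arm_command([
  [[0, 0.3, -0.08], 0.03],
  [[0, 0.5, 0], 0],
  [[0, 0.5, 0], 0],
  [[0, 0.5, 0], 0],
  [[0, 0.5, 0], 0],
  [[0, 0.4, 0], 0],
  [[0, 0.2, 0], 0],
  [[0, 0.1, 0], 0],
  [[0, 0, 0], 0],
  [[0, 0, 0], 0],
])

```text
t: 3.9
ee_pos: [0.4778, 0.0205, 0.063]
tcp_rot: [-90.0, -0.1, 14.2]
contact_force: [0.3, -0.8, 1.0]
gripper_width: 0.612
```

```bash
python3 - <<'E'
from h import *
p=np.load("p2.npy");s=env.sense()
for n in ["wrist","side"]:
    im=env.camera(n);cv2.imwrite(f"pics/{n}2.png",im[:,:,::-1])
a=cv2.imread("pics/side2.png")[130:240,180:310];cv2.imwrite("pics/side2c.png",cv2.resize(a,None,fx=5,fy=5,interpolation=cv2.INTER_CUBIC))
print(s["t"],s["ee_pos"],s["tcp_rot"],w2c(s["ee_pos"],p),s["contact_force"],s["gripper_width"])
E
```

```text
3.9 [0.4778 0.0205 0.063 ] [-90.0143  -0.0706  14.2283] [[-0.1115  0.0328  0.063 ]] [ 0.2657 -0.8217  1.0461] 0.611560675011408
```

View pics/wrist2.png

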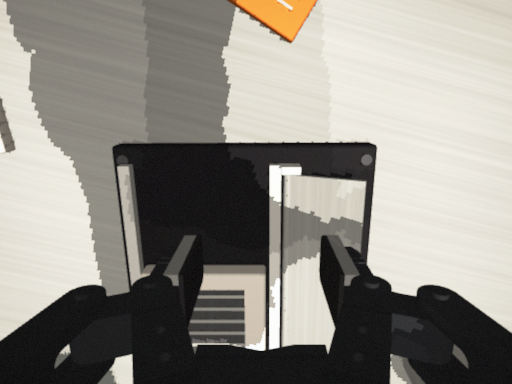

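View pics/side2c.png

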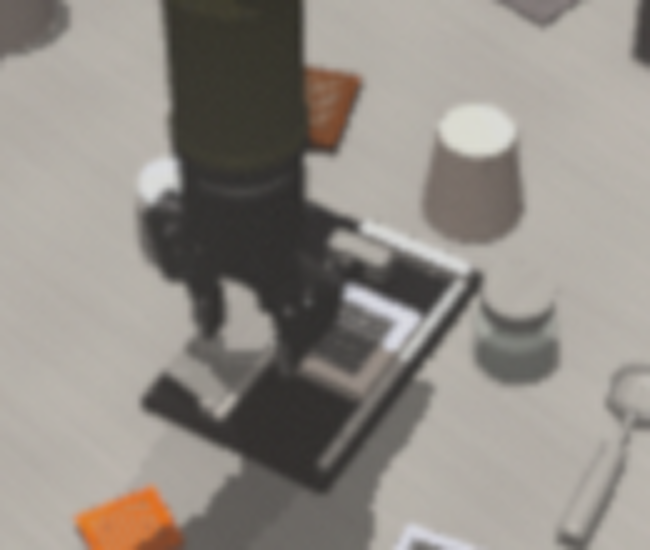

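```bash
python3 - <<'E'
from h import *
from scipy.spatial.transform import Rotation as Ro
s=env.sense();R=Ro.from_euler('xyz',s["tcp_rot"],degrees=True).as_matrix()
for yy in (11,5,0):
  L=np.array([[sx*11,yy,sz] for sz in (-40,-26,26,40) for sx in(-1,1)])/1000
  print(yy,proj("wrist",s["ee_pos"]+L@R.T).round(0).tolist())
a=cv2.imread("pics/wrist2.png")[220:370,120:390];cv2.imwrite("pics/wrist2c.png",cv2.resize(a,None,fx=2.9,fy=2.9,interpolation=cv2.INTER_CUBIC))
E
```

```text
11 [[171.0, 230.0], [174.0, 275.0], [203.0, 230.0], [205.0, 275.0], [319.0, 230.0], [317.0, 275.0], [351.0, 230.0], [348.0, 275.0]]
5 [[168.0, 235.0], [171.0, 281.0], [200.0, 235.0], [203.0, 281.0], [322.0, 235.0], [319.0, 281.0], [354.0, 235.0], [351.0, 281.0]]
0 [[164.0, 240.0], [168.0, 287.0], [198.0, 240.0], [201.0, 287.0], [324.0, 240.0], [321.0, 287.0], [358.0, 240.0], [354.0, 287.0]]
```

View pics/wrist2c.png

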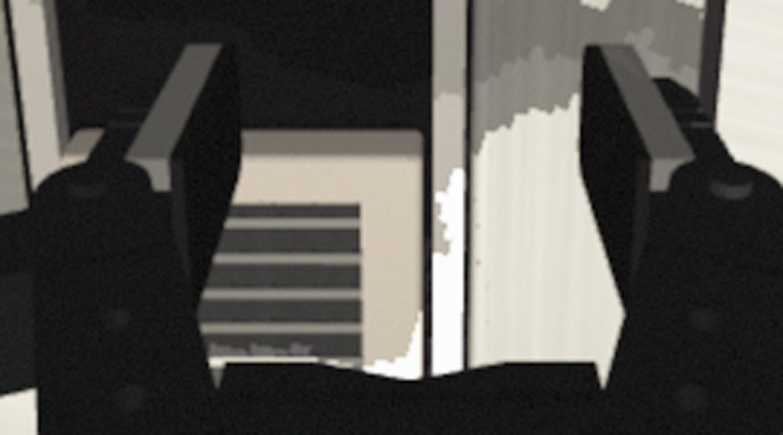

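Call:
arm_command([
  [[0, 0.1, 0], 0.03],
  [[0, 0.1, 0], 0],
  [[0, 0.1, 0], 0],
  [[0, 0.1, 0], 0],
  [[0, 0.1, 0], 0],
  [[0, 0.05, 0], 0],
  [[0, 0.03, 0], 0],
  [[0, 0, 0], 0],
  [[0, 0, 0], 0],
  [[0, 0, 0], 0],
])

```text
t: 5.25
ee_pos: [0.4772, 0.0214, 0.0277]
tcp_rot: [-90.0, -0.0, 14.0]
contact_force: [-1.8, 3.0, 5.4]
gripper_width: 0.603
```

Call:
arm_command([
  [[0, 0.03, 0], -0.05],
  [[0, 0.02, 0], 0],
  [[0, 0.02, 0], 0],
  [[0, 0, 0], 0],
  [[0, 0, 0], 0],
  [[0, 0, 0], 0],
  [[0, 0, 0], 0],
  [[0, 0, 0], 0],
  [[0, 0, 0], 0],
  [[0, 0, 0], 0],
])

```text
t: 6.5
ee_pos: [0.4773, 0.0219, 0.0238]
tcp_rot: [-89.9, -0.0, 14.5]
contact_force: [-2.4, 3.5, 9.8]
gripper_width: 0.61
```

```bash
python3 - <<'E'
from h import *
p=np.load("p2.npy");s=env.sense()
for n in ["wrist","side"]:
    im=env.camera(n);cv2.imwrite(f"pics/{n}3.png",im[:,:,::-1])
a=cv2.imread("pics/side3.png")[130:240,180:310];cv2.imwrite("pics/side3c.png",cv2.resize(a,None,fx=5,fy=5,interpolation=cv2.INTER_CUBIC))
print(s["t"],s["ee_pos"],s["tcp_rot"],w2c(s["ee_pos"],p),s["contact_force"],s["gripper_width"])
E
```

```text
6.5 [0.4773 0.0219 0.0238] [-89.9336  -0.0479  14.5346] [[-0.1116  0.0343  0.0238]] [-2.3702  3.5394  9.8229] 0.6097694935674527
```

View pics/wrist3.png

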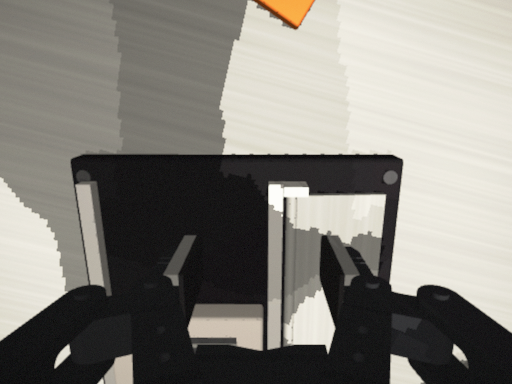

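View pics/side3c.png

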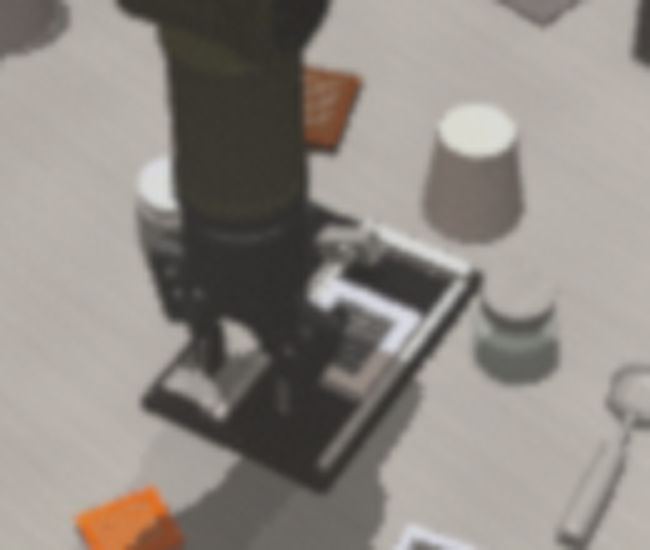

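Call:
arm_command([
  [[0, 0.02, 0], 0],
  [[0, 0.01, 0], 0],
  [[0, 0, 0], 0],
  [[0, 0, 0], 0],
  [[0, 0, 0], 0],
  [[0, 0, 0], 0],
  [[0, 0, 0], 0],
  [[0, 0, 0], 0],
  [[0, 0, 0], 0],
  [[0, 0, 0], 0],
])

```text
t: 7.85
ee_pos: [0.4774, 0.0219, 0.0231]
tcp_rot: [-90.0, -0.1, 14.5]
contact_force: [-5.8, 4.9, 25.9]
gripper_width: 0.605
```

Call:
arm_command([
  [[0.06, -0.005, 0], 0],
  [[0.1, 0, 0], 0],
  [[0.1, 0, 0], 0],
  [[0.1, 0, 0], 0],
  [[0.1, 0, 0], 0],
  [[0.1, 0, 0], 0],
  [[0.1, 0, 0], 0],
  [[0.1, 0, 0], 0],
  [[0.04, 0, 0], 0],
  [[0, 0, 0], 0],
])

```text
t: 9.1
ee_pos: [0.5125, 0.0304, 0.0228]
tcp_rot: [-90.0, 1.2, 14.5]
contact_force: [-31.7, -5.8, 49.3]
gripper_width: 0.609
```

```bash
python3 - <<'E'
from h import *
p=np.load("p2.npy");s=env.sense()
for n in ["wrist","side"]:
    im=env.camera(n);cv2.imwrite(f"pics/{n}4.png",im[:,:,::-1])
a=cv2.imread("pics/side4.png")[130:240,180:310];cv2.imwrite("pics/side4c.png",cv2.resize(a,None,fx=5,fy=5,interpolation=cv2.INTER_CUBIC))
print(s["t"],s["ee_pos"],s["tcp_rot"],w2c(s["ee_pos"],p),s["contact_force"],s["gripper_width"])
E
```

```text
9.1 [0.5125 0.0304 0.0228] [-89.9819   1.1812  14.5289] [[-0.0754  0.0336  0.0228]] [-31.7347  -5.8107  49.2976] 0.6086177553191978
```

View pics/wrist4.png

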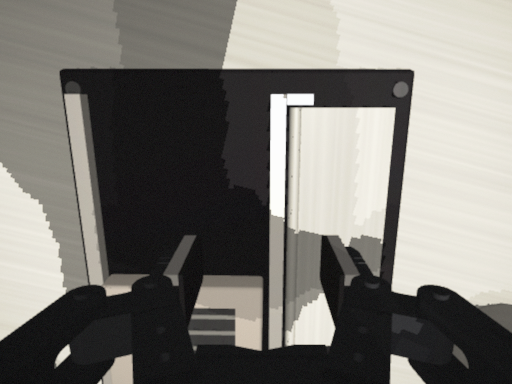

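View pics/side4c.png

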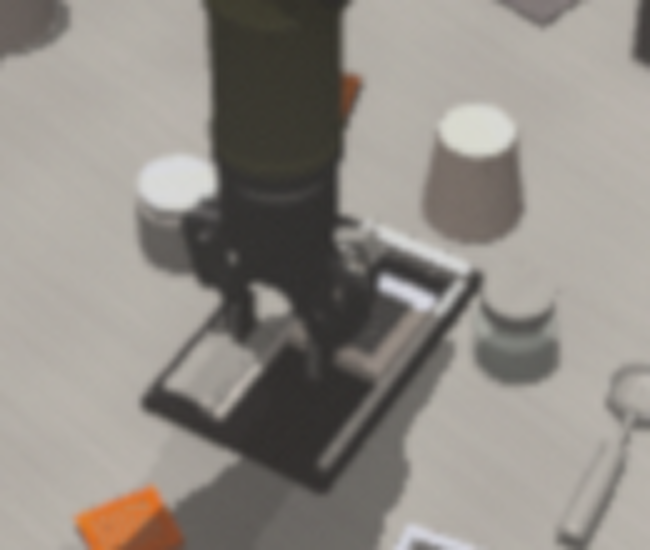

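```bash
python3 - <<'E'
from h import *
p=np.load("p2.npy");s=env.sense();i=env.camera_info("wrist")
print(w2c(back("wrist",[[110,275],[262,276],[262,272],[150,275]],.024,i),p))
J=np.array([[40,0,26],[24,5,24],[8,20,24],[54,37,26],[54,-37,26],[-40,35,24],[-40,-35,24],[40,35,24],[40,-35,24]])/1000
print(proj("side",c2w(J,p)))
a=cv2.imread("pics/side4.png")[165:215,240:295];cv2.imwrite("pics/side4d.png",cv2.resize(a,None,fx=12,fy=12,interpolation=cv2.INTER_CUBIC))
a=cv2.imread("pics/wrist4.png")[220:370,90:390];cv2.imwrite("pics/wrist4c.png",cv2.resize(a,None,fx=2.6,fy=2.6,interpolation=cv2.INTER_CUBIC))
E
```

```text
[[-0.0711 -0.0301  0.024 ]
 [-0.0706  0.0341  0.024 ]
 [-0.0725  0.0341  0.024 ]
 [-0.0711 -0.0132  0.024 ]]
[[262.1395 180.1296]
 [258.5824 182.8855]
 [252.4827 184.1836]
 [254.9273 173.7584]
 [273.4589 181.5576]
 [241.4798 191.4572]
 [259.4603 199.409 ]
 [253.406  176.8281]
 [270.9866 184.2862]]
```

View pics/side4d.png

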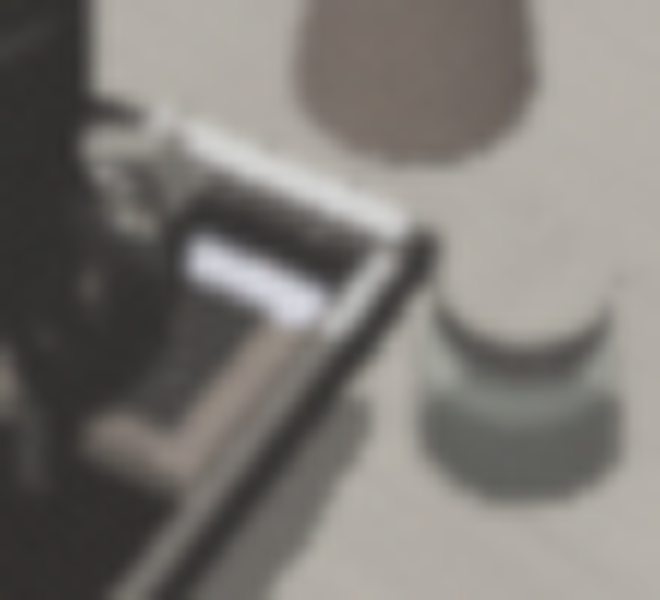

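View pics/wrist4c.png

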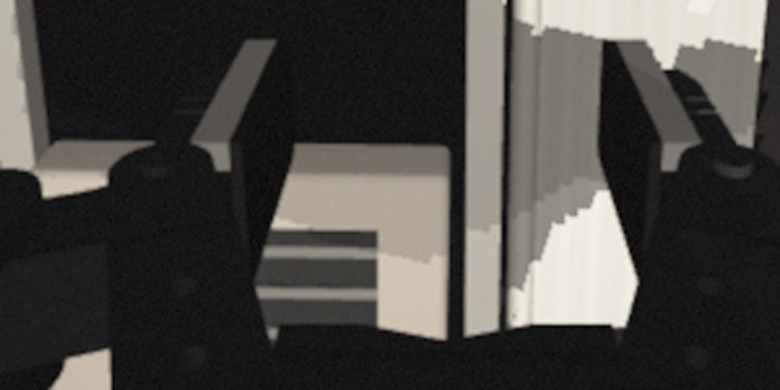

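```bash
python3 - <<'E'
from h import *
p=np.load("p2.npy");s=env.sense();i=env.camera_info("wrist")
print(w2c(back("wrist",[[150,275],[250,275.5]],.012,i),p),w2c(back("wrist",[[250,287]],.024,i),p))
q=np.array([[330,297],[185,265],[85,440],[175,480]])/12+[240-.46,165-.46]
print(w2c(back("side",q,.024),p))
print(w2c([-np.array(i["R"]).T@i["t"]],p))
E
```

```text
[[-0.0646 -0.0175  0.012 ]
 [-0.0644  0.0286  0.012 ]] [[-0.0654  0.029   0.024 ]]
[[ 0.0127 -0.0346  0.024 ]
 [ 0.0025  0.007   0.024 ]
 [-0.0685 -0.0023  0.024 ]
 [-0.0683 -0.031   0.024 ]]
[[-0.1415  0.0337  0.1554]]
```

Call:
arm_command([
  [[0, -0.01, 0], 0],
  [[0, -0.01, 0], 0],
  [[0, 0, 0], 0],
  [[0, 0, 0], 0],
  [[0, 0, 0], 0],
  [[0, 0, 0], 0],
  [[0, 0, 0], 0],
  [[0, 0, 0], 0],
  [[0, 0, 0], 0],
  [[0, 0, 0], 0],
])

```text
t: 10.45
ee_pos: [0.5125, 0.0304, 0.0231]
tcp_rot: [-90.0, 1.2, 14.5]
contact_force: [-27.9, -4.7, 39.7]
gripper_width: 0.609
```

```bash
python3 - <<'E'
from h import *
p=np.load("p2.npy");s=env.sense()
for n in ["wrist","side"]:
    im=env.camera(n);cv2.imwrite(f"pics/{n}5.png",im[:,:,::-1])
a=cv2.imread("pics/side5.png")[165:215,240:295];cv2.imwrite("pics/side5d.png",cv2.resize(a,None,fx=12,fy=12,interpolation=cv2.INTER_CUBIC))
a=cv2.imread("pics/wrist5.png")[220:370,90:390];cv2.imwrite("pics/wrist5c.png",cv2.resize(a,None,fx=2.6,fy=2.6,interpolation=cv2.INTER_CUBIC))
print(s["t"],s["ee_pos"],s["tcp_rot"],w2c(s["ee_pos"],p),s["contact_force"],s["wrist_torque"],s["gripper_width"])
E
```

```text
10.45 [0.5125 0.0304 0.0231] [-89.9721   1.1925  14.5262] [[-0.0754  0.0336  0.0231]] [-27.8938  -4.7125  39.6558] [0.0298 6.7355 0.8499] 0.608609262446501
```

View pics/side5d.png

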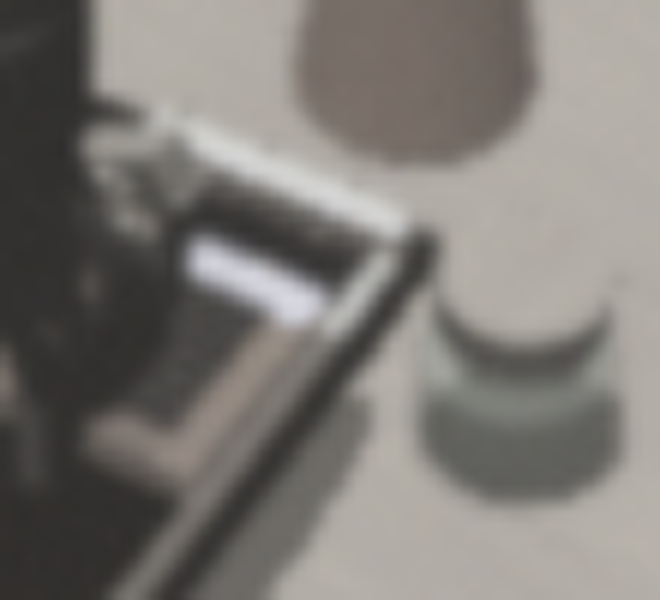

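View pics/wrist5c.png

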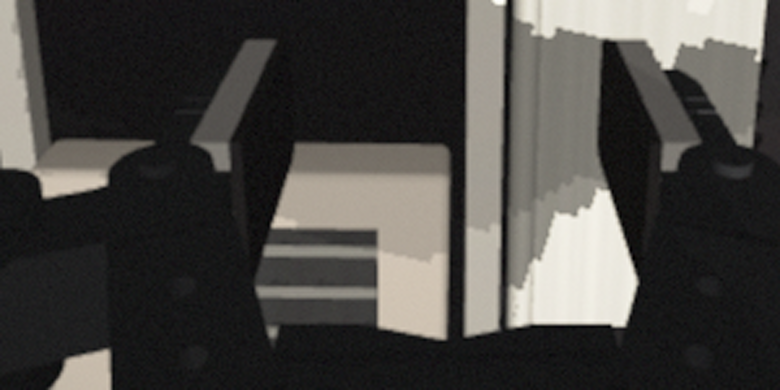

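Call:
arm_command([
  [[0, -0.01, 0], 0],
  [[0, 0, 0], 0],
  [[0, 0, 0], 0],
  [[0, -0.01, 0], 0],
  [[0, 0, 0], 0],
  [[0, 0, 0], 0],
  [[0, 0, 0], 0],
  [[0, 0, 0], 0],
  [[0, 0, 0], 0],
  [[0, 0, 0], 0],
])

```text
t: 11.8
ee_pos: [0.5205, 0.032, 0.0241]
tcp_rot: [-90.0, 0.3, 14.5]
contact_force: [-8.0, -1.3, 11.5]
gripper_width: 0.609
```

Call:
arm_command([
  [[0.03, 0, 0], 0],
  [[0.03, 0, 0], 0],
  [[0.03, 0, 0], 0],
  [[0.03, 0, 0], 0],
  [[0.03, 0, 0], 0],
  [[0.03, 0, 0], 0],
  [[0, 0, 0], 0],
  [[0, 0, 0], 0],
  [[0, 0, 0], 0],
  [[0, 0, 0], 0],
])

```text
t: 13.05
ee_pos: [0.5314, 0.0345, 0.0241]
tcp_rot: [-90.0, 0.3, 14.5]
contact_force: [-7.6, -2.4, 10.5]
gripper_width: 0.607
```

```bash
python3 - <<'E'
from h import *
p=np.load("p2.npy");s=env.sense();print(s["t"],s["ee_pos"],s["tcp_rot"],w2c(s["ee_pos"],p),s["contact_force"])
E
```

```text
13.05 [0.5314 0.0345 0.0241] [-89.999    0.3123  14.4624] [[-0.0561  0.0329  0.0241]] [-7.5616 -2.3637 10.5053]
```

Call:
arm_command([
  [[0.02, 0, 0], 0],
  [[0.02, 0, 0], 0],
  [[0.02, 0, 0], 0],
  [[0.02, 0, 0], 0],
  [[0.02, 0, 0], 0],
  [[0.02, 0, 0], 0],
  [[0, 0, 0], 0],
  [[0, 0, 0], 0],
  [[0, 0, 0], 0],
  [[0, 0, 0], 0],
])

```text
t: 14.3
ee_pos: [0.5372, 0.036, 0.0241]
tcp_rot: [-90.0, 0.4, 14.4]
contact_force: [-10.5, -1.7, 14.0]
gripper_width: 0.604
```

```bash
python3 - <<'E'
from h import *
p=np.load("p2.npy");s=env.sense();i=env.camera_info("wrist")
for n in ["wrist","side"]:
    im=env.camera(n);cv2.imwrite(f"pics/{n}6.png",im[:,:,::-1])
a=cv2.imread("pics/side6.png")[165:215,240:295];cv2.imwrite("pics/side6d.png",cv2.resize(a,None,fx=12,fy=12,interpolation=cv2.INTER_CUBIC))
a=cv2.imread("pics/wrist6.png")[220:370,90:390];cv2.imwrite("pics/wrist6c.png",cv2.resize(a,None,fx=2.6,fy=2.6,interpolation=cv2.INTER_CUBIC))
np.save("w6i.npy",i,allow_pickle=True)
print(s["t"],s["ee_pos"],s["tcp_rot"],w2c(s["ee_pos"],p),s["contact_force"])
E
```

```text
14.3 [0.5372 0.036  0.0241] [-89.9985   0.4365  14.4384] [[-0.0501  0.0328  0.0241]] [-10.506   -1.7292  14.0441]
```

View pics/side6d.png

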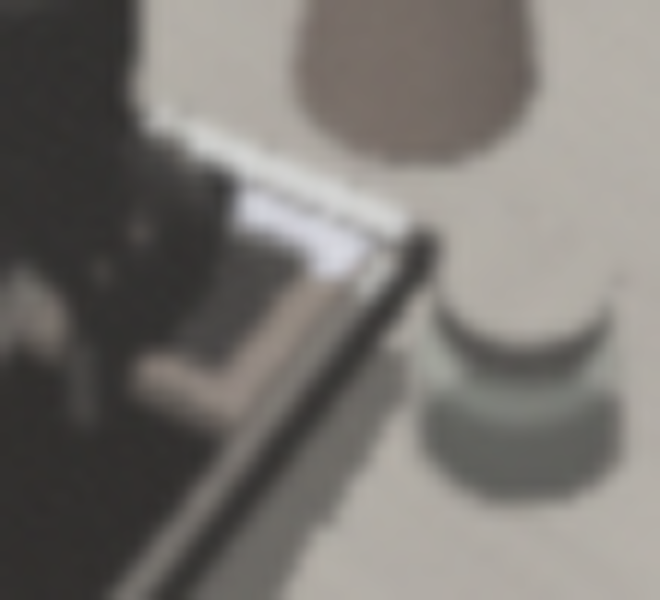

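View pics/wrist6c.png

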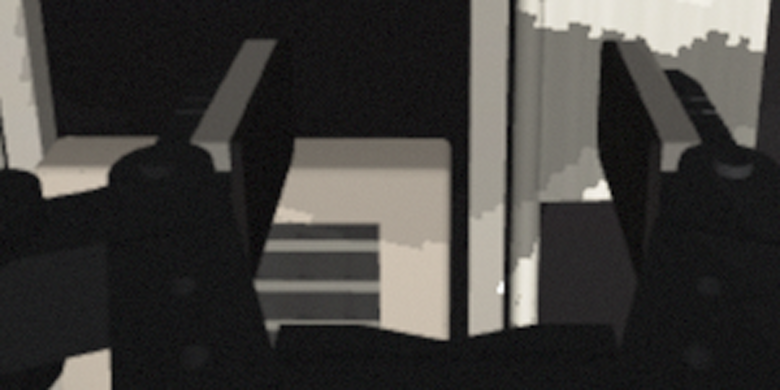

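Call:
arm_command([
  [[0.02, 0, 0], 0],
  [[0.02, 0, 0], 0],
  [[0.02, 0, 0], 0],
  [[0.02, 0, 0], 0],
  [[0, 0, 0], 0],
  [[0, 0, 0], 0],
  [[0, 0, 0], 0],
  [[0, 0, 0], 0],
  [[0, 0, 0], 0],
  [[0, 0, 0], 0],
])

```text
t: 15.65
ee_pos: [0.5374, 0.0361, 0.0239]
tcp_rot: [-90.0, 0.9, 14.4]
contact_force: [-21.3, -4.3, 25.1]
gripper_width: 0.608
```

```bash
python3 - <<'E'
from h import *
p=np.load("p2.npy");s=env.sense();i=np.load("w6i.npy",allow_pickle=True).item()
print(s["t"],w2c(s["ee_pos"],p),s["tcp_rot"],s["contact_force"])
g=lambda v:np.array(v)/2.6+[90-.3,220-.3]
print(w2c(back("wrist",g([[370,138]]),.012,i),p),w2c(back("wrist",g([[370,168]]),.024,i),p),w2c(back("wrist",g([[560,203]]),.016,i),p))
E
```

```text
15.65 [[-0.0499  0.0329  0.0239]] [-89.994    0.923   14.4171] [-21.2685  -4.2978  25.1111]
[[-0.0395  0.0194  0.012 ]] [[-0.0406  0.0204  0.024 ]] [[-0.0289  0.0532  0.016 ]]
```

Call:
arm_command([
  [[0, -0.01, 0], 0],
  [[0, -0.01, 0], 0],
  [[0, 0, 0], 0],
  [[0, 0, 0], 0],
  [[0, 0, 0], 0],
  [[0, 0, 0], 0],
  [[0, 0, 0], 0],
  [[0, 0, 0], 0],
  [[0, 0, 0], 0],
  [[0, 0, 0], 0],
])

```text
t: 16.9
ee_pos: [0.5377, 0.0359, 0.0241]
tcp_rot: [-90.0, 0.9, 14.4]
contact_force: [-18.1, -3.7, 13.0]
gripper_width: 0.61
```

```bash
python3 - <<'E'
from h import *
p=np.load("p2.npy");s=env.sense()
print(s["t"],w2c(s["ee_pos"],p),s["tcp_rot"],s["contact_force"])
n="side";im=env.camera(n);cv2.imwrite(f"pics/{n}7.png",im[:,:,::-1])
a=cv2.imread("pics/side7.png")[165:215,240:295];cv2.imwrite("pics/side7d.png",cv2.resize(a,None,fx=12,fy=12,interpolation=cv2.INTER_CUBIC))
E
```

```text
16.9 [[-0.0496  0.0327  0.0241]] [-89.981    0.9263  14.3623] [-18.1073  -3.6824  13.0014]
```

View pics/side7d.png

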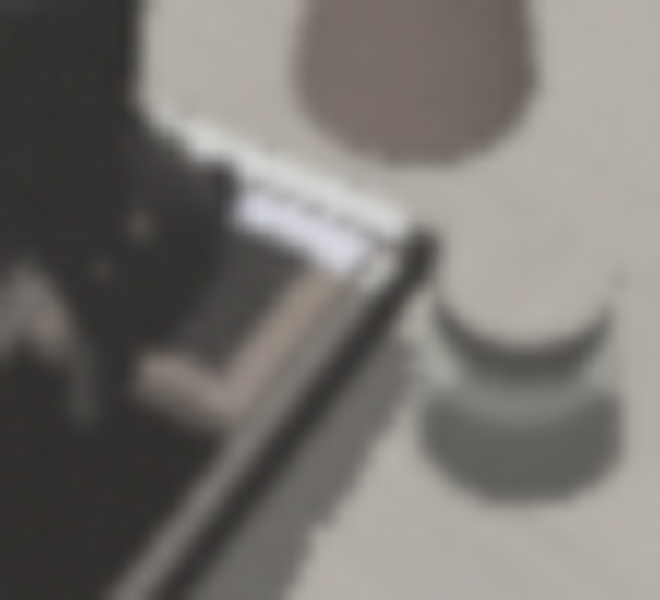

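Call:
arm_command([
  [[-0.05, 0, 0], 0],
  [[-0.05, 0, 0], 0],
  [[-0.05, 0, 0], 0],
  [[-0.05, 0, 0], 0],
  [[-0.05, 0, 0], 0],
  [[-0.05, 0, 0], 0],
  [[0, 0, 0], 0],
  [[0, 0, 0], 0],
  [[0, 0, 0], 0],
  [[0, 0, 0], 0],
])

```text
t: 18.2
ee_pos: [0.5312, 0.0341, 0.0264]
tcp_rot: [-90.0, -0.3, 14.4]
contact_force: [3.1, 0.4, 6.9]
gripper_width: 0.611
```

```bash
python3 - <<'E'
from h import *
p=np.load("p2.npy");s=env.sense()
print(s["t"],w2c(s["ee_pos"],p),s["tcp_rot"],s["contact_force"])
im=env.camera("wrist");cv2.imwrite(f"pics/wrist8.png",im[:,:,::-1])
E
```

```text
18.2 [[-0.0564  0.0325  0.0264]] [-90.0307  -0.3196  14.4257] [3.1267 0.42   6.8837]
```

View pics/wrist8.png

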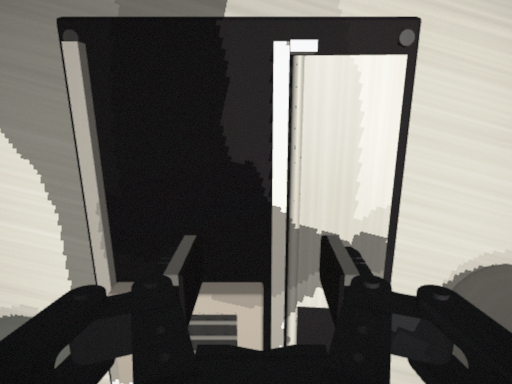

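Call:
arm_command([
  [[-0.05, -0.05, 0], 0],
  [[0, -0.1, 0], 0],
  [[0, -0.1, 0], 0],
  [[0, -0.2, 0], 0],
  [[0, -0.3, 0], 0],
  [[0, -0.4, 0], 0],
  [[0, -0.4, 0], 0],
  [[-0.2, -0.4, 0], 0],
  [[-0.4, -0.4, 0], 0],
  [[0, 0, 0], 0],
])

```text
t: 19.5
ee_pos: [0.4902, 0.0235, 0.1684]
tcp_rot: [-90.1, -0.1, 14.4]
contact_force: [-0.2, 0.4, 0.0]
gripper_width: 0.608
```

```bash
python3 - <<'E'
from h import *
p=np.load("p2.npy");s=env.sense();i=env.camera_info("wrist")
print(s["t"],w2c(s["ee_pos"],p),s["contact_force"])
for n in ["wrist","side"]:
    im=env.camera(n);cv2.imwrite(f"pics/{n}9.png",im[:,:,::-1])
np.save("w9i.npy",i,allow_pickle=True)
a=cv2.imread("pics/side9.png")[150:240,190:310];cv2.imwrite("pics/side9c.png",cv2.resize(a,None,fx=6,fy=6,interpolation=cv2.INTER_CUBIC))
E
```

```text
19.5 [[-0.0987  0.0325  0.1684]] [-0.2022  0.4274  0.0025]
```

View pics/side9c.png

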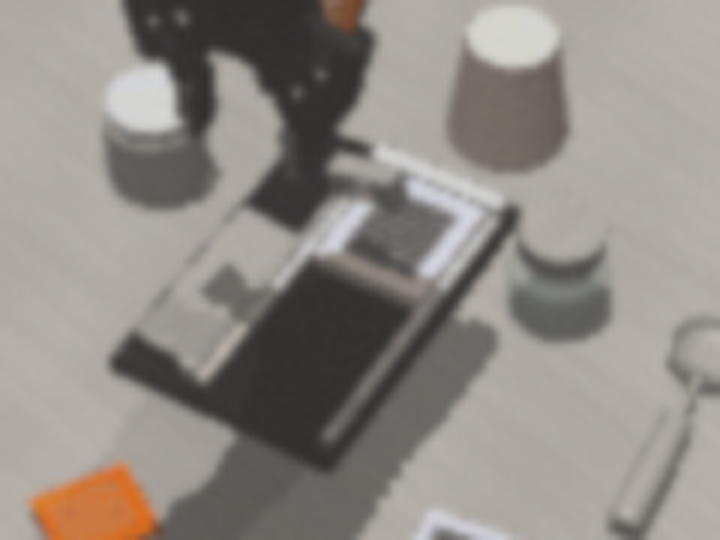

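View pics/wrist9.png

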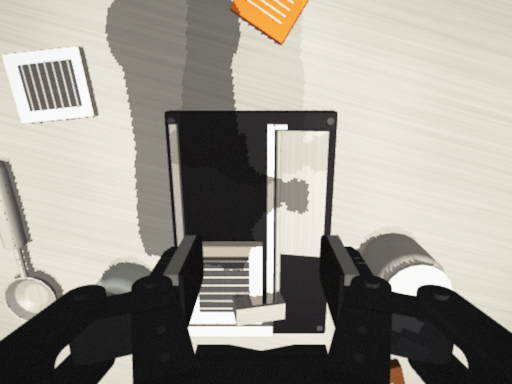

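Call:
arm_command([
  [[-0.3, -0.3, 0], 0],
  [[-0.3, -0.3, 0], 0],
  [[-0.3, -0.3, 0], 0],
  [[0, -0.3, 0], 0],
  [[0, 0, 0], 0],
  [[0, 0, 0], 0],
  [[0, 0, 0], 0],
  [[0, 0, 0], 0],
  [[0, 0, 0], 0],
  [[0, 0, 0], 0],
])

```text
t: 20.85
ee_pos: [0.4384, 0.0105, 0.2383]
tcp_rot: [-90.0, 0.0, 14.4]
contact_force: [0.2, 0.9, -0.1]
gripper_width: 0.612
```

```bash
python3 - <<'E'
from h import *
p=np.load("p2.npy");s=env.sense();i=np.load("w9i.npy",allow_pickle=True).item()
print(s["t"],s["contact_force"])
print(w2c(back("wrist",[[232,241]],.012,i),p),w2c(back("wrist",[[232,248]],.024,i),p))
im=env.camera("top");cv2.imwrite("pics/top10.png",im[:,:,::-1])
a=im[110:260,170:370,::-1];cv2.imwrite("pics/top10c.png",cv2.resize(a,None,fx=4,fy=4,interpolation=cv2.INTER_CUBIC))
E
```

```text
20.85 [ 0.2037  0.8538 -0.0848]
[[-0.0397  0.0058  0.012 ]] [[-0.0384  0.0068  0.024 ]]
```

View pics/top10c.png

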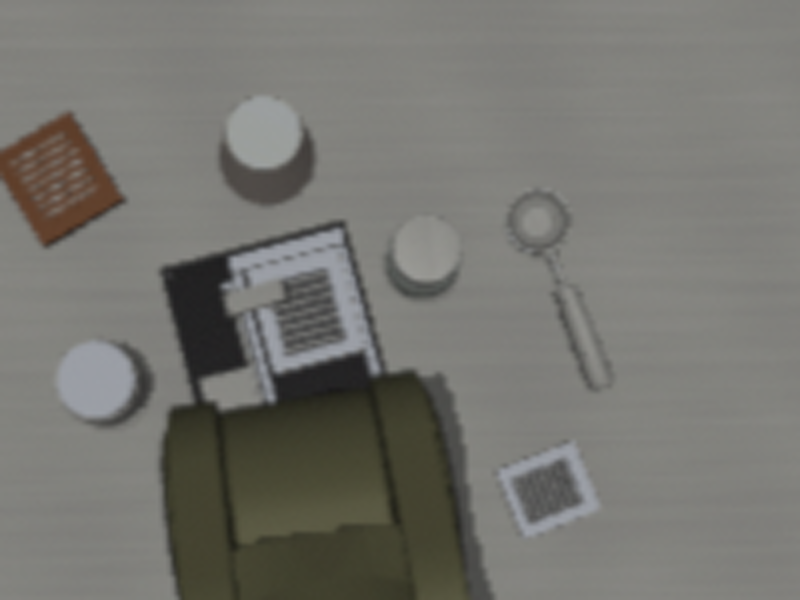

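The top view shows the cassette against the stop bar, with the jaw resting on it at crop ~(255,300). The bystanders have not moved.

```bash
python3 -c "
from rig import env
print(env.finish_job())"
```

```text
the job is handed in; nothing more can be done
None
```

The cassette is loaded and the job is handed in; the report gave no verdict. I pressed the paddle fully down with one fingertip, and the side view showed the jaw raised. With the paddle held down I pushed the cassette under the jaw to the end stop, backed the finger off its edge, let the clip close and lifted the hand clear.

**The jam:** partway through the push, friction on the paddle jammed the slide, with about 32 N along the push and 49 N of press. I eased the press by roughly 2.5 mm of commanded height, and the cassette slid on freely. It finally stopped firmly at the end.

**Last checks:**
- **Cassette position:** its near edge measured at cradle x of about -39 to -40 mm, where home is -40. In the last pictures it looks flat, against the stop bar.
- **Clip:** the jaw is resting on the cassette. I judged this from the pictures, as the joint angle could not be read directly.
- **Bystanders:** the cup, jar, spoon and tin look unmoved in the last top view. I did not look at the mug or bottle again, but the hand worked well away from them.
- **Arm:** contact force was about zero, and the clock read about 21 s at the end, within the 38 s limit.

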